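# Draw the rolling pin out from under the cutlery tray's upper tier

## Task

The rolling pin lies in the bottom of the two-tier cutlery tray, shut in under the small sliding upper tray. Slide the upper tray by its handle bar all the way to either end, then tilt the rolling pin and draw it out diagonally through the opening that is left, without prising it hard against the wood. Finish with the pin still held in the gripper, level and motionless, raised a hand's breadth higher than the top of the whole cutlery tray, and leave the upper tray at its end and everything else where it stands.

Things in the scene. Friction and masses are not known exactly. Their poses are not given: they have to be found in the camera images.
- cutlery_tray: lower tier of the wooden cutlery tray, fixed, 168 mm wide (x), 280 mm long (y). Origin: centre of its underside. Floor 6 mm thick; side walls 6 mm thick, 62 mm high; end walls 8 mm thick (inner faces at y = +-132 mm), 54 mm high. A divider 50 mm high at x = +20.5 to +26.5 mm parts a wide compartment (from x = -78 mm; rolling pin) from a narrow one (fork)
- upper_tray (a joint): travel (m) of the small upper tray along the cutlery tray's y: 0 in the middle, +0.084 flush with the +y end, -0.084 with the -y end; stays where left, 1.5 N of friction, cannot be lifted off. 168 mm wide, 108 mm long (y), underside 62 mm, rim 94 mm above the worktop; at an end it leaves 162 of the lower tier's 264 mm inside length open. Two teaspoons stay in it
- tray_handle (a point): middle of the upper tray's handle bar: a round 12 mm dowel, 120 mm long, along the cutlery tray's x, its axis 104 mm above the worktop and 37 mm above the upper tray's inner floor; pinch it from above, fingers one on each y side. Overhead, mind the cooker hood at the left (x over 0.38 m, y over 0.44 m, above z = 0.4 m) and the cabinets behind x = 0.55 m
- rolling_pin: loose tapered wooden rolling pin without handles, 240 mm long along its own y, 32 mm thick over the middle 130 mm, tapering to 22 mm at the ends, 0.10 to 0.20 kg. Origin: its centre, on the axis, 22 mm above the worktop while it lies on the tray's floor, along the tray's y at its x = -28.5 mm, between two battens 3 mm high that stop it rolling. Its y may point either way along it
- fork: steel fork, 193 mm long (its x), 26 mm wide, lying in the narrow compartment; stays there. Origin: centre of its underside
- pepper_mill: dark wooden pepper mill, 58 mm across, 150 mm high, behind the cutlery tray; leave alone. Origin: centre of its underside
- salt_shaker: salt shaker of glass and grey plastic, 44 mm across, 90 mm high, behind the cutlery tray; leave alone. Origin: centre of its underside
- egg_timer: red and white wind-up timer, 61 mm across, 52 mm high; leave alone. Origin: centre of its underside
- lemon: lemon, 78 x 55 x 56 mm; leave alone. Origin: centre of its underside

How it is judged:
By the outcome, as a careful person would: the job done as asked, in the order asked, and still so for the second after the job is handed in, while the arm keeps its last pose, push and grip.
It also fails if it takes over 58 s, if anything falls off the work surface, if the arm or the gripper's body presses on something with over 40 N, if the wrist force passes 120 N, or if a joint passes its speed limit or range.

## Robot

A 6-joint arm with a two-finger parallel gripper is mounted at the origin on a cart in front of the work surface, level with it; the furniture and walls round the work are solid. World frame = base frame: x ahead of the robot, y to its left, z up, the work surface at z = 0. Lengths are in m, angles in rad, forces in N, time in s.
With the tool pointing down it reaches from about 0.35 to 0.975 m from the base axis. Payload 4.9 kg.
Tool frame: the origin (TCP) lies midway between the tips of the shut fingers; the grasp point (between the pads) lies 19 mm behind it; y points along the fingers, z is the direction in which the jaws open and shut, and the axes are right-handed (so a half turn about y gives the same grasp; the last joint's range is limited). The gripper opens to 85 mm and grips with 20 to 120 N. Pads are 22 mm wide; open, the fingers measure 114 mm over their backs; the gripper's body (76 mm by 85 mm) begins 54 mm behind the grasp point. The pads swing forward as they close: fully open they stand 13 mm farther back than shut.
Start: joints at [1.2, 0.053, 1.613, -0, 1.476, -0.119], TCP at [0.156, 0.605, 0.231] pointing down, gripper open.
Joint ranges: [-3.01, 3.01], [-1.01, 2.22], [0.06, 2.58], [-1.02, 4.17], [0.09, 2.62], [-3.14, 3.14]. Speed limits (rad/s): [2.57, 2.57, 3.14, 3.14, 3.14, 3.14].

## Interface

Orientations are given as a unit quaternion [w, x, y, z].
In Python, from plant import * gives the robot as it stands.
- The arm moves only by the shell command python3 -m crank 'ROWS'. ROWS is JSON, a list that holds one entry, the list of rows, each a list of 5 numbers: the gripper command: -1 is shut, 1 is fully open, values between are in proportion, then the shift along the tool's x, y, z in cm, then the turn about the tool's y in degrees. In form: [[[jaw, dx, dy, dz, twist], ...]]. A call has 1 to 8 rows; each row shifts and turns the commanded pose from where the row before left it, along the tool's axes as they then stand; what a row does not reach is not made up. A row lasts 1/8 s, in which the tool goes at most 62.5 mm and 10.7 degrees, less where a joint would pass 70% of its speed; a pose out of reach is approached as far as the arm can. A call with a gripper value outside its range is refused whole. The fingers move at their own pace and stop on an object; the grip force is fixed at half the most. Time passes only in rows, so rows that do not move let the fingers close. It gives the time, the measured TCP pose, the force and the opening at its end, in the units of the state.
- state(): the state, without advancing time (a new reading comes with each control period).
- grab_frame(name): name is "side" or "top"; returns a dict with "frame" (420x560x3 uint8, red, green, blue), "fx", "fy", "cx", "cy" (pixels), "D" ([k1, k2, p1, p2, k3] as OpenCV has them; the pictures are not rectified), "pose" (4x4, takes a point from camera to world coordinates). Camera axes: x right, y up, looking along -z (the intrinsics and any distortion apply to the point x, -y, -z); pixel columns grow to the right and rows downward; lengths in m; the calibration is good to about 2 mm. A picture is of the moment at which its call begins. There is no depth.
- job_done(): hands the job in, once; it reports no verdict.
The state is a dict: "time": time; "joint_pos": joint angles; "joint_vel": joint speeds; "joint_efforts": joint torques, N m; "tool_pos": TCP position; "tool_rot": TCP orientation; "contact_force": force on the tool from outside, world axes, zero at the start; "ft_torque": the same for the moment, N m; "gripper_width": opening from 0.0 (shut) to 1.0 (fully open).
Only numpy, scipy, OpenCV 4.12 (cv2) and the standard library are available. Lean on these libraries where they do the work, as an engineer would, in place of code of your own. Each camera call takes 0.05 s, during which the arm holds its last target.

## Working session

There is one attempt and no reset: what is moved stays moved. The work goes in short steps, Python scripts to look and compute and a shell command to move; the robot and the scene stay as the last step left them, time stands still between calls to the robot, and variables do not carry over. Pictures are saved under pics/ and viewed, and the job is handed in when it is done.

```bash
ls; mkdir -p pics; python3 - <<'E'
from plant import *
import cv2,numpy as np
print(state())
for n in("side","top"):
    g=grab_frame(n); cv2.imwrite(f"pics/{n}0.png",g["frame"][:,:,::-1])
    np.save(f"pics/{n}0.npy",g,allow_pickle=True)
    print(n,g["fx"],g["fy"],g["cx"],g["cy"],g["D"]);print(np.round(g["pose"],4))
E
```

```text
pics
{'time': 0.0, 'joint_pos': array([ 1.19998760e+00,  5.33891947e-02,  1.61432530e+00, -2.85924148e-06,
        1.47599189e+00, -1.18984196e-01]), 'joint_vel': array([-1.28601367e-03, -5.85780056e-05, -5.26095990e-04,  2.84729005e-04,
       -1.03652870e-03, -3.50473102e-04]), 'joint_efforts': array([ 2.36659789e-04, -3.93688846e+01, -3.70172489e+01, -1.53270494e-04,
        7.30225642e-03, -9.48844075e-06]), 'tool_pos': array([0.15549129, 0.60469379, 0.23002427]), 'tool_rot': array([-0.70078334,  0.70223387, -0.08897842,  0.08861799]), 'contact_force': array([ 0.77744048, -0.55530113, -0.79230951]), 'ft_torque': array([0.01293347, 0.00435548, 0.04934915]), 'gripper_width': 0.9982481736994917}
side 495.90044209918284 495.90044209918284 278.34245699447183 216.55867150205174 [-0.03024759  0.          0.          0.          0.        ]
[[ 0.961   0.1464 -0.2347  0.3504]
 [-0.2766  0.4938 -0.8244 -0.5077]
 [-0.0048  0.8572  0.515   0.5255]
 [ 0.      0.      0.      1.    ]]
top 407.10554177007174 407.10554177007174 280.0790938635502 200.21941623699215 [-0.11435702  0.          0.          0.          0.        ]
[[-0.0081  0.9893 -0.1459  0.4293]
 [-0.9997 -0.0112 -0.0201  0.176 ]
 [-0.0215  0.1457  0.9891  0.9172]
 [ 0.      0.      0.      1.    ]]
```

View pics/side0.png

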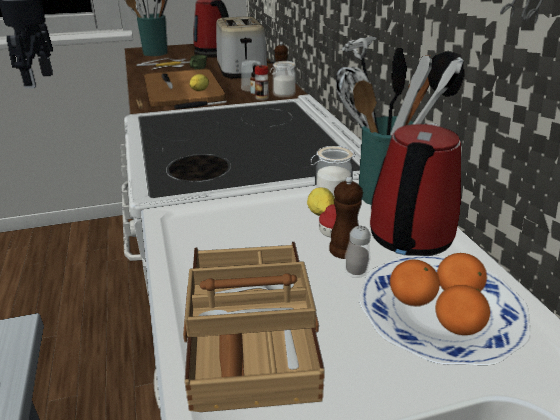

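View pics/top0.png

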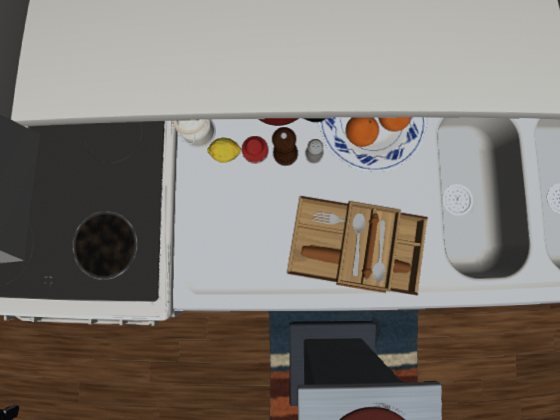

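```bash
cat > h.py <<'E'
import cv2,numpy as np
def K(g): return np.array([[g["fx"],0,g["cx"]],[0,g["fy"],g["cy"]],[0,0,1.]])
def ray(g,px):
    u=cv2.undistortPoints(np.array(px,float).reshape(-1,1,2),K(g),np.array(g["D"])).reshape(-1,2)
    d=np.c_[u[:,0],-u[:,1],-np.ones(len(u))]@g["pose"][:3,:3].T
    return g["pose"][:3,3],d
def onz(g,px,z):
    o,d=ray(g,px); z=np.broadcast_to(z,(len(d),)); return o+d*((z-o[2])/d[:,2])[:,None]
def proj(g,P):
    P=np.atleast_2d(P); c=(P-g["pose"][:3,3])@g["pose"][:3,:3]; c=c*[1,-1,-1]
    return cv2.projectPoints(c,np.zeros(3),np.zeros(3),K(g),np.array(g["D"]))[0].reshape(-1,2)
def load(n): return np.load(f"pics/{n}.npy",allow_pickle=True).item()
def crop(n,x0,y0,w,h,s,out):
    im=cv2.imread(f"pics/{n}.png")[y0:y0+h,x0:x0+w]
    cv2.imwrite(f"pics/{out}.png",cv2.resize(im,None,fx=s,fy=s,interpolation=cv2.INTER_CUBIC))
E
python3 -c "
from h import *
crop('top0',280,185,160,120,5,'top0c'); crop('side0',180,230,150,180,3.3,'side0c')"
```

```text
(no output)
```

View pics/top0c.png

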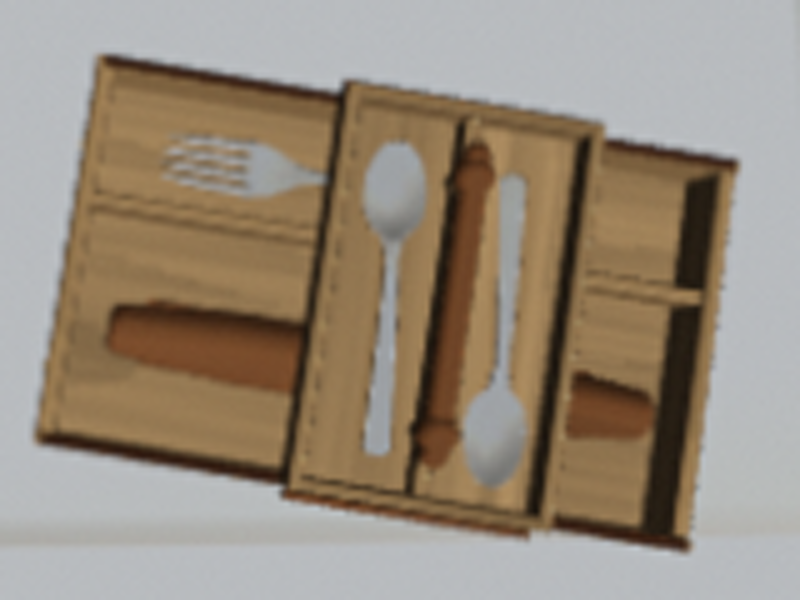

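View pics/side0c.png

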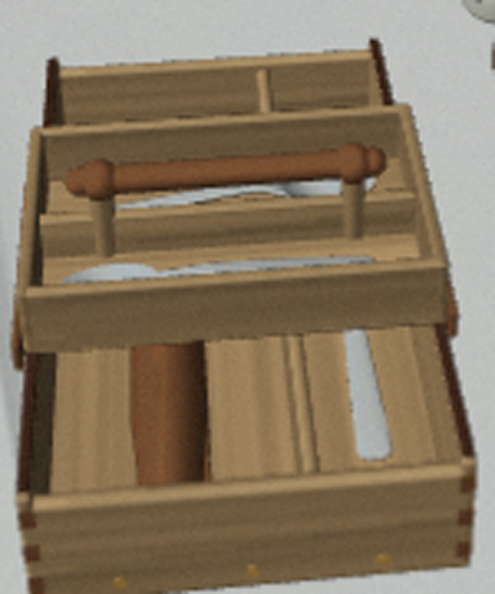

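```bash
python3 -c "
from h import *
g=load('top0')
f=lambda L:(np.array(L,float)+.5)/5-.5+[280,185]
P=onz(g,f([(103,57),(738,160),(38,440),(690,548)]),.062);print(np.round(P,4))
ex=((P[0]+P[1])-(P[2]+P[3]))/2; ey=((P[0]+P[2])-(P[1]+P[3]))/2
print(np.linalg.norm(ex),np.linalg.norm(ey),np.degrees(np.arctan2(-ex[0],ex[1]))+90, np.degrees(np.arctan2(-ey[0],ey[1])),'c',P.mean(0))
print('handle',onz(g,f([(478,150),(436,440)]),.110))
Q=onz(g,f([(347,83),(605,125),(287,492),(549,528)]),.094);print('upper rim',Q,Q.mean(0))
print('pin ends',onz(g,f([(110,325),(652,408)]),.022))
s=load('side0')
c=P.mean(0)
# side handle ends
S=(np.array([(75,180),(378,160)],float)+.5)/3.3-.5+[180,230]
print('side handle',onz(s,S,.104))
S=(np.array([(22,500),(475,462),(52,62),(376,42)],float)+.5)/3.3-.5+[180,230]
R=onz(s,S,.062);print('side corners',R,R.mean(0))
"
```

```text
[[ 0.564   0.1506  0.062 ]
 [ 0.5167 -0.1194  0.062 ]
 [ 0.4034  0.1798  0.062 ]
 [ 0.3547 -0.091   0.062 ]]
0.16386778684111647 0.27461134387868946 -10.138464241426888 -10.067657252388937 c [0.45968779 0.03001178 0.062     ]
handle [[0.5171816  0.00268067 0.11      ]
 [0.40291745 0.02344397 0.11      ]]
upper rim [[ 0.54709728  0.05195484  0.094     ]
 [ 0.52853779 -0.05362425  0.094     ]
 [ 0.38270686  0.08066337  0.094     ]
 [ 0.36671119 -0.024023    0.094     ]] [0.45626328 0.01374274 0.094     ]
pin ends [[ 0.45169671  0.14805036  0.022     ]
 [ 0.41215757 -0.08900614  0.022     ]]
side handle [[0.39531079 0.02599789 0.104     ]
 [0.51801479 0.00367517 0.104     ]]
side corners [[ 0.35429019 -0.09552999  0.062     ]
 [ 0.51496921 -0.12418254  0.062     ]
 [ 0.40280949  0.1752486   0.062     ]
 [ 0.56286149  0.14656606  0.062     ]] [0.45873259 0.02552553 0.062     ]
```

```bash
cat >> h.py <<'E'
from scipy.spatial.transform import Rotation as Rn
def R(q): return Rn.from_quat(np.r_[q[1:],q[0]]).as_matrix()
TH=np.radians(-10.1); C=np.array([.4592,.0280])
EX=np.array([np.cos(TH),np.sin(TH)]); EY=np.array([-np.sin(TH),np.cos(TH)])
def w(x,y): return C+x*EX+y*EY
def t(P): d=np.atleast_2d(P)[:,:2]-C; return np.c_[d@EX,d@EY]
E
python3 -c "
from h import *
from plant import *
s=state();M=R(s['tool_rot']);print(np.round(M,3))
print('handle at', [w(0,y) for y in(-.015,.084)])
g=load('top0')
print(onz(g,[(224,150),(255,149),(315,150),(283,132)],[.03,.05,.09,.15]))
print('pin tray',t(onz(g,(np.array([(110,325),(652,408)])+.5)/5-.5+[280,185],.022)))
print('hand',t(np.array([[.5172,.0027],[.4029,.0234],[.3953,.026],[.518,.0037]])))
"
```

```text
[[ 0.968 -0.001  0.249]
 [-0.249 -0.002  0.968]
 [-0.    -1.    -0.002]]
handle at [array([0.4565695 , 0.01323245]), array([0.4739308 , 0.11069827])]
[[0.67629508 0.31988281 0.03      ]
 [0.67183629 0.24796366 0.05      ]
 [0.65675502 0.11884255 0.09      ]
 [0.67750756 0.18479309 0.15      ]]
pin tray [[-0.02843986  0.11687413]
 [-0.02579444 -0.12344259]]
hand [[ 0.06153796 -0.01473666]
 [-0.05462084 -0.01440186]
 [-0.06255902 -0.01317494]
 [ 0.0621502  -0.01361186]]
```

```bash
python3 -m crank '[[[1,0,0,0,-4.3],[1,2.5,0,-3.3,0],[1,2.5,0,-3.3,0],[1,2.5,0,-3.3,0],[1,2.5,0,-3.3,0],[1,2.5,0,-3.3,0],[1,2.5,0,-3.3,0],[1,2.5,0,-3.3,0]]]'; python3 -m crank '[[[1,2.5,0,-3.3,0],[1,2.5,0,-3.3,0],[1,2.5,0,-3.3,0],[1,2.5,0,-3.3,0],[1,2.5,0,-3.3,0],[1,2.5,0,-3.3,0],[1,2.5,0,-3.3,0],[0.4,1.0,0,-1.5,0]]]'; cat >> h.py <<'E'
def rep(tx,ty,tz,yaw=None):
    from plant import state
    s=state();M=R(s['tool_rot']);p=s['tool_pos']
    tgt=np.r_[w(tx,ty),tz]; d=M.T@(tgt-p)*100
    print('t',round(s['time'],2),'tray',np.round(np.r_[t(p)[0],p[2]],4),'yaw-tray',round(np.degrees(np.arctan2(M[1,0],M[0,0])-TH),2),'tilt',np.round(M[2],3),'F',np.round(s['contact_force'],1),'T',np.round(s['ft_torque'],2),'w',round(s['gripper_width'],3))
    print('need cm',np.round(d,2),'j',np.round(s['joint_pos'],2))
E
python3 -c "
from h import *
rep(0,-.0143,.2)"
```

```text
time: 1.1
tool_pos: [0.2875, 0.3457, 0.2308]
tool_rot: [-0.704, 0.705, -0.062, 0.062]
contact_force: [0.9, 0.1, -0.7]
gripper_width: 1.001
time: 2.1
tool_pos: [0.4265, 0.0706, 0.2308]
tool_rot: [-0.704, 0.704, -0.064, 0.063]
contact_force: [0.8, 0.8, -0.1]
gripper_width: 0.822
t 2.1 tray [-0.0396  0.0363  0.2308] yaw-tray -0.16 tilt [-0.001 -1.    -0.   ] F [ 0.8  0.8 -0.1] T [ 0.03 -0.02 -0.03] w 0.822
need cm [ 3.98  3.08 -5.04] j [-0.01 -0.44  2.04 -0.    1.54 -1.4 ]
```

```bash
python3 -m crank '[[[0.4,2,1.5,-2.5,0],[0.4,2,2,-2.5,0],[0.4,0,2,0,0],[0.4,0,1.5,0,0],[0.4,0,0,0,0]]]';python3 - <<'E'
from h import *
from plant import *
rep(0,-.0143,.086)
for n in("side","top"):
    g=grab_frame(n); cv2.imwrite(f"pics/{n}1.png",g["frame"][:,:,::-1]); np.save(f"pics/{n}1.npy",g,allow_pickle=True)
a=cv2.imread("pics/side1.png")[200:410,150:360];b=cv2.imread("pics/top1.png")[170:310,270:450]
a=cv2.resize(a,(400,400));b=cv2.resize(b,(400,311))
o=np.zeros((400,800,3),np.uint8);o[:,:400]=a;o[:311,400:]=b;cv2.imwrite("pics/c1.png",o)
E
```

```text
time: 2.72
tool_pos: [0.4556, 0.0165, 0.1596]
tool_rot: [0.704, -0.704, 0.063, -0.061]
contact_force: [-1.1, -0.5, -0.6]
gripper_width: 0.699
t 2.73 tray [-0.0015 -0.0119  0.1596] yaw-tray -0.01 tilt [-0.003 -1.    -0.   ] F [-1.1 -0.5 -0.6] T [-0.01 -0.06  0.02] w 0.699
need cm [ 0.18  7.36 -0.23] j [-0.13 -0.31  2.07  0.    1.39 -1.52]
```

View pics/c1.png

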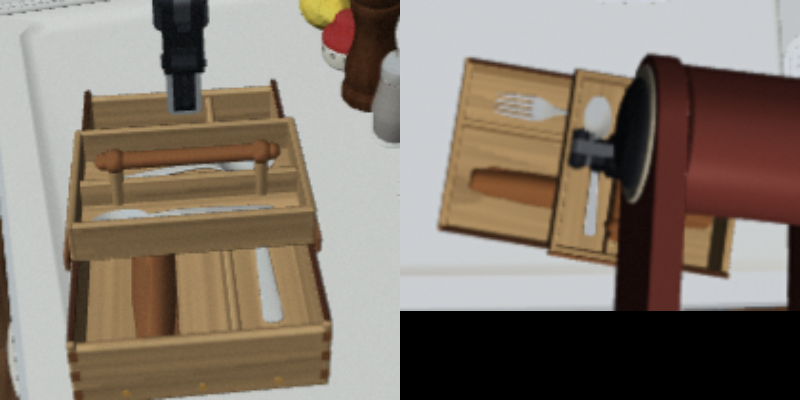

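The picture shows the gripper standing over the handle (side view, fingers at about crop (185,110), handle at (185,155)). I'll descend and pinch.

```bash
python3 -m crank '[[[0.4,0,2.5,-0.2,0],[0.4,0,2.5,0,0],[0.4,0,2.2,0,0],[-1,0,0,0,0],[-1,0,0,0,0],[-1,0,0,0,0],[-1,0,0,0,0],[-1,0,0,0,0]]]';python3 -c "
from h import *
rep(0,.084,.086)"
```

```text
time: 3.82
tool_pos: [0.4577, 0.014, 0.0913]
tool_rot: [-0.704, 0.704, -0.061, 0.063]
contact_force: [-1.0, -0.0, 6.1]
gripper_width: 0.115
t 3.83 tray [ 0.001  -0.014   0.0913] yaw-tray -0.02 tilt [ 0.003 -1.     0.   ] F [-1.  -0.   6.1] T [0.02 0.23 0.01] w 0.115
need cm [-0.1   0.53  9.8 ] j [-0.13 -0.23  2.12 -0.    1.25 -1.53]
```

```bash
python3 -m crank '[[[-1,0,0,0.8,0],[-1,0,0,1.5,0],[-1,0,0,1.5,0],[-1,0,0,1.5,0],[-1,0,0,1.5,0],[-1,0,0,1.5,0],[-1,0,0,0.8,0],[-1,0,0,0,0]]]';python3 -c "
from h import *
rep(0,.084,.09)"
```

```text
time: 4.82
tool_pos: [0.474, 0.1046, 0.0913]
tool_rot: [0.705, -0.704, 0.061, -0.063]
contact_force: [-0.0, 1.9, 5.2]
gripper_width: 0.116
t 4.83 tray [0.0012 0.078  0.0913] yaw-tray 0.01 tilt [ 0.003 -1.     0.002] F [-0.   1.9  5.2] T [ 0.26  0.04 -0.03] w 0.116
need cm [-0.12  0.13  0.6 ] j [ 0.06 -0.16  2.06  0.    1.24 -1.33]
```

```bash
python3 -m crank '[[[-1,0,0,0.3,0],[-1,0,0,0.2,0],[-1,0,0,0.1,0],[-1,0,0,0,0]]]';python3 -c "
from h import *
rep(0,.084,.09)"; python3 -m crank '[[[-1,0,0,0.2,0],[-1,0,0,0,0]]]';python3 -c "
from h import *
rep(0,.084,.09)"
```

```text
time: 5.32
tool_pos: [0.475, 0.1097, 0.0913]
tool_rot: [0.704, -0.704, 0.061, -0.064]
contact_force: [-0.5, -1.3, 5.6]
gripper_width: 0.113
t 5.33 tray [0.0012 0.0832 0.0913] yaw-tray -0.02 tilt [ 0.003 -1.     0.001] F [-0.5 -1.3  5.6] T [-0.11  0.21  0.02] w 0.113
need cm [-0.12  0.13  0.08] j [ 0.07 -0.15  2.05 -0.    1.24 -1.32]
time: 5.58
tool_pos: [0.4753, 0.1117, 0.0913]
tool_rot: [0.704, -0.704, 0.061, -0.064]
contact_force: [-1.8, -0.9, 5.7]
gripper_width: 0.114
t 5.58 tray [0.0012 0.0852 0.0913] yaw-tray -0.02 tilt [ 0.003 -1.     0.001] F [-1.8 -0.9  5.7] T [-0.13  0.19 -0.07] w 0.114
need cm [-0.12  0.13 -0.12] j [ 0.08 -0.15  2.05 -0.    1.24 -1.32]
```

```bash
python3 -m crank '[[[-1,0,0,0.2,0],[-1,0,0,0,0]]]';python3 -c "
from h import *
rep(0,.084,.09)"; python3 -m crank '[[[-1,0,0,0.2,0],[-1,0,0,0,0]]]';python3 -c "
from h import *
rep(0,.084,.09)"
```

```text
time: 5.82
tool_pos: [0.4754, 0.1122, 0.0913]
tool_rot: [-0.703, 0.706, -0.061, 0.063]
contact_force: [-2.4, -7.0, 7.0]
gripper_width: 0.115
t 5.83 tray [0.0012 0.0857 0.0913] yaw-tray -0.01 tilt [ 0.003 -1.    -0.003] F [-2.4 -7.   7. ] T [-1.    0.41 -0.01] w 0.115
need cm [-0.12  0.13 -0.17] j [ 0.08 -0.15  2.05 -0.    1.24 -1.31]
time: 6.08
tool_pos: [0.4754, 0.1122, 0.0913]
tool_rot: [-0.701, 0.707, -0.062, 0.063]
contact_force: [-4.4, -14.2, 9.0]
gripper_width: 0.115
t 6.08 tray [0.0011 0.0857 0.0913] yaw-tray 0.01 tilt [ 0.002 -1.    -0.008] F [ -4.4 -14.2   9. ] T [-2.21  0.61 -0.04] w 0.115
need cm [-0.11  0.13 -0.17] j [ 0.08 -0.15  2.05 -0.01  1.24 -1.31]
```

```bash
sed -i 's/C=np.array(\[.4592,.0280\])/C=np.array([.4595,.0297])/' h.py; python3 -m crank '[[[-1,0,0,-0.2,0],[-1,0,0,-0.1,0],[0,0,0,0,0],[0,0,0,0,0],[0.3,0,0,0,0],[0.3,0,-2,0,0],[0.3,0,-3,0,0],[0.3,0,-3,0,0]]]';python3 - <<'E'
from h import *
from plant import *
rep(-.0285,-.045,.17)
for n in("side","top"):
    g=grab_frame(n); cv2.imwrite(f"pics/{n}2.png",g["frame"][:,:,::-1]); np.save(f"pics/{n}2.npy",g,allow_pickle=True)
a=cv2.imread("pics/side2.png")[200:410,150:360];b=cv2.imread("pics/top2.png")[170:310,270:450]
a=cv2.resize(a,(400,400));b=cv2.resize(b,(400,311))
o=np.zeros((400,800,3),np.uint8);o[:,:400]=a;o[:311,400:]=b;cv2.imwrite("pics/c2.png",o)
E
```

```text
time: 7.08
tool_pos: [0.4737, 0.1127, 0.1697]
tool_rot: [-0.704, 0.704, -0.063, 0.062]
contact_force: [1.1, 0.7, -0.6]
gripper_width: 0.653
t 7.08 tray [-0.0006  0.0842  0.1697] yaw-tray -0.02 tilt [-0.001 -1.    -0.   ] F [ 1.1  0.7 -0.6] T [-0.05 -0.02 -0.03] w 0.653
need cm [ -2.78  -0.03 -12.92] j [ 0.08 -0.24  1.99  0.    1.39 -1.31]
```

View pics/c2.png

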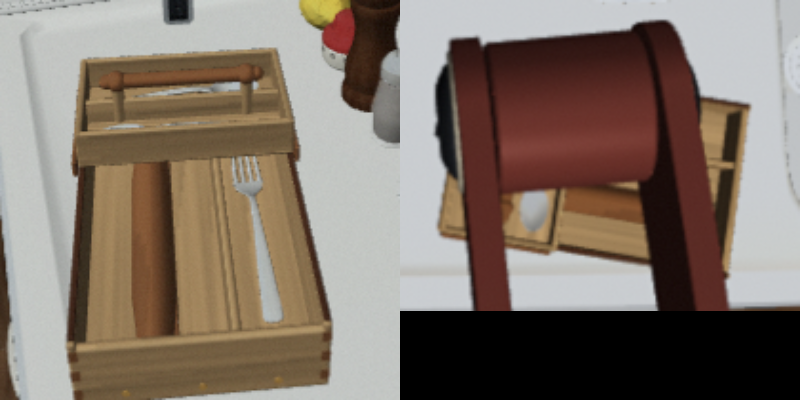

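```bash
python3 -m crank '[[[0.3,-0.7,0,-3.2,0],[0.3,-0.7,0,-3.2,0],[0.3,-0.7,0,-3.2,0],[0.3,-0.7,0,-3.2,0],[0.3,0,0,0,10],[0.3,0,0,0,10],[0.3,0,0,0,10],[0.3,0,0,0,10]]]'; python3 -m crank '[[[0.1,0,0,0,10],[0.1,0,0,0,10],[0.1,0,0,0,10],[0.1,0,0,0,10],[0.1,0,0,0,10],[0.1,0,0,0,0]]]'; python3 - <<'E'
from h import *
from plant import *
rep(-.0285,-.045,.07)
for n in("side","top"):
    g=grab_frame(n); cv2.imwrite(f"pics/{n}3.png",g["frame"][:,:,::-1]); np.save(f"pics/{n}3.npy",g,allow_pickle=True)
a=cv2.imread("pics/side3.png")[200:410,150:360];b=cv2.imread("pics/top3.png")[170:310,270:450]
a=cv2.resize(a,(400,400));b=cv2.resize(b,(400,311))
o=np.zeros((400,800,3),np.uint8);o[:,:400]=a;o[:311,400:]=b;cv2.imwrite("pics/c3.png",o)
E
```

```text
time: 8.18
tool_pos: [0.4233, -0.0083, 0.1677]
tool_rot: [-0.639, 0.64, -0.302, 0.301]
contact_force: [0.4, -1.1, 0.1]
gripper_width: 0.649
time: 8.93
tool_pos: [0.4233, -0.0083, 0.1679]
tool_rot: [0.454, -0.455, 0.542, -0.541]
contact_force: [0.5, -0.2, -1.2]
gripper_width: 0.548
t 8.93 tray [-0.0289 -0.0437  0.1679] yaw-tray -89.9 tilt [-0.    -1.    -0.002] F [ 0.5 -0.2 -1.2] T [0.03 0.05 0.04] w 0.548
need cm [0.13 9.79 0.06] j [-0.2  -0.42  2.13  0.    1.43 -0.02]
```

View pics/c3.png

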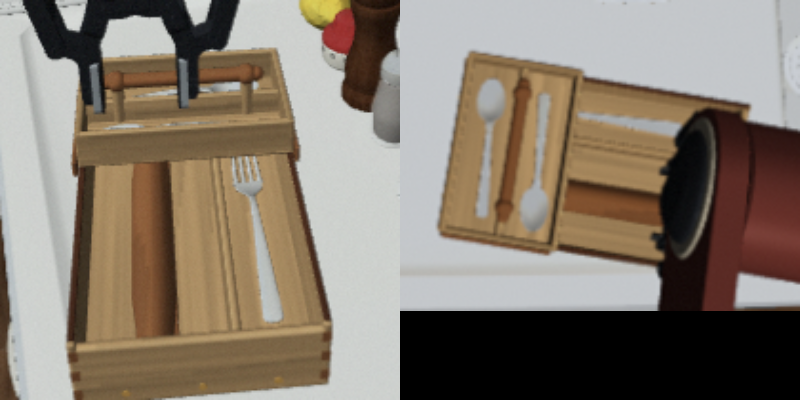

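```bash
python3 -m crank '[[[0.1,0.1,3,0.1,0],[0.1,0,3,0,0],[0.1,0,3,0,0],[0.1,0,3,0,0],[0.1,0,2,0,0],[0.1,0,1.0,0,0],[0.1,0,0,0,0]]]'; python3 - <<'E'
from h import *
from plant import *
rep(-.0285,-.045,.010)
for n in("side",):
    g=grab_frame(n); cv2.imwrite(f"pics/{n}4.png",g["frame"][:,:,::-1]); np.save(f"pics/{n}4.npy",g,allow_pickle=True)
crop('side4',150,200,210,210,2.8,'c4')
E
```

```text
time: 9.9
tool_pos: [0.4243, -0.0095, 0.0188]
tool_rot: [0.454, -0.454, 0.542, -0.542]
contact_force: [0.1, -0.0, 0.3]
gripper_width: 0.547
t 9.9 tray [-0.0278 -0.0448  0.0188] yaw-tray -89.98 tilt [-0.    -1.    -0.001] F [ 0.1 -0.   0.3] T [-0.03 -0.04 -0.03] w 0.547
need cm [ 0.02  0.88 -0.07] j [-0.2  -0.2   2.23  0.    1.11 -0.02]
```

View pics/c4.png

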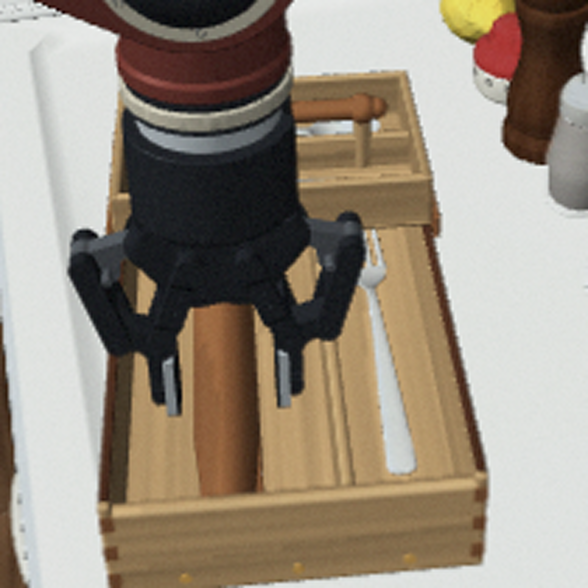

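```bash
python3 -m crank '[[[0.1,0,0.5,-0.07,0],[0.1,0,0.4,0,0],[0.1,0,0,0,0]]]'; python3 -c "
from h import *
rep(-.0285,-.045,.010)"
```

```text
time: 10.32
tool_pos: [0.425, -0.0097, 0.0113]
tool_rot: [-0.454, 0.454, -0.542, 0.543]
contact_force: [-0.9, 0.0, 4.8]
gripper_width: 0.552
t 10.32 tray [-0.0271 -0.0448  0.0113] yaw-tray -90.02 tilt [ 0.    -1.     0.001] F [-0.9  0.   4.8] T [0.07 0.29 0.02] w 0.552
need cm [ 0.02  0.13 -0.14] j [-0.2  -0.19  2.24 -0.    1.09 -0.02]
```

```bash
python3 - <<'E'
from h import *
from plant import *
for n in("side",):
    g=grab_frame(n); cv2.imwrite(f"pics/{n}5.png",g["frame"][:,:,::-1]); np.save(f"pics/{n}5.npy",g,allow_pickle=True)
crop('side5',160,240,130,110,6,'c5')
E
```

```text
(no output)
```

View pics/c5.png

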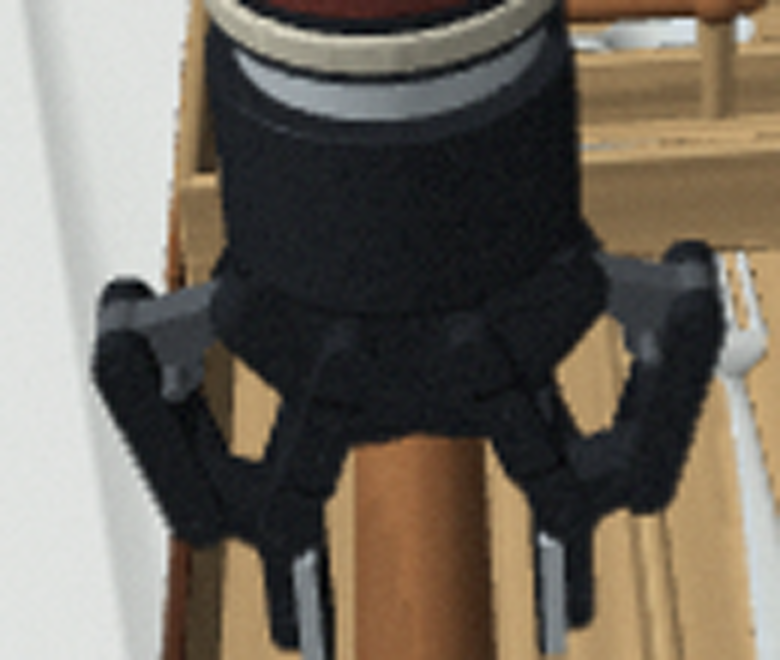

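```bash
python3 -m crank '[[[0.1,0,-0.5,0,0],[-0.08,0,0,0,0],[-0.08,0,0,0,0]]]'; python3 -c "
from h import *
rep(-.0285,-.045,.008)"
```

```text
time: 10.75
tool_pos: [0.4238, -0.0094, 0.0151]
tool_rot: [0.454, -0.454, 0.542, -0.542]
contact_force: [0.4, 0.3, -0.0]
gripper_width: 0.465
t 10.75 tray [-0.0283 -0.0448  0.0151] yaw-tray -90.03 tilt [-0. -1. -0.] F [ 0.4  0.3 -0. ] T [ 0.05 -0.03  0.02] w 0.465
need cm [ 0.02  0.71 -0.02] j [-0.2  -0.2   2.24  0.    1.1  -0.02]
```

```bash
python3 -m crank '[[[-0.08,0,0.4,0,0],[-0.08,0,0.3,0,0],[-0.08,0,0,0,0]]]'; python3 -c "
from h import *
rep(-.0285,-.045,.008)"
```

```text
time: 11.12
tool_pos: [0.4258, -0.0099, 0.009]
tool_rot: [-0.455, 0.453, -0.541, 0.543]
contact_force: [5.0, -0.7, 0.5]
gripper_width: 0.458
t 11.12 tray [-0.0262 -0.0449  0.009 ] yaw-tray -90.04 tilt [ 0.    -1.     0.004] F [ 5.  -0.7  0.5] T [-0.05 -0.57 -0.07] w 0.458
need cm [ 0.01  0.1  -0.23] j [-0.2  -0.18  2.24  0.    1.08 -0.02]
```

```bash
python3 -m crank '[[[-1,0,0,0,0],[-1,0,0,0,0],[-1,0,0,0,0],[-1,0,0,0,0]]]'; python3 -c "
from h import *
from plant import *
rep(-.0285,-.045,.008)
g=grab_frame('side'); cv2.imwrite('pics/side6.png',g['frame'][:,:,::-1])
crop('side6',160,240,130,110,6,'c6')
"
```

```text
time: 11.62
tool_pos: [0.4244, -0.0096, 0.0088]
tool_rot: [-0.454, 0.454, -0.542, 0.542]
contact_force: [0.0, -0.3, 5.5]
gripper_width: 0.35
t 11.62 tray [-0.0277 -0.0449  0.0088] yaw-tray -90.01 tilt [ 0. -1.  0.] F [ 0.  -0.3  5.5] T [-0.04  0.05  0.06] w 0.35
need cm [ 0.01  0.08 -0.08] j [-0.2  -0.18  2.24 -0.    1.09 -0.02]
```

View pics/c6.png

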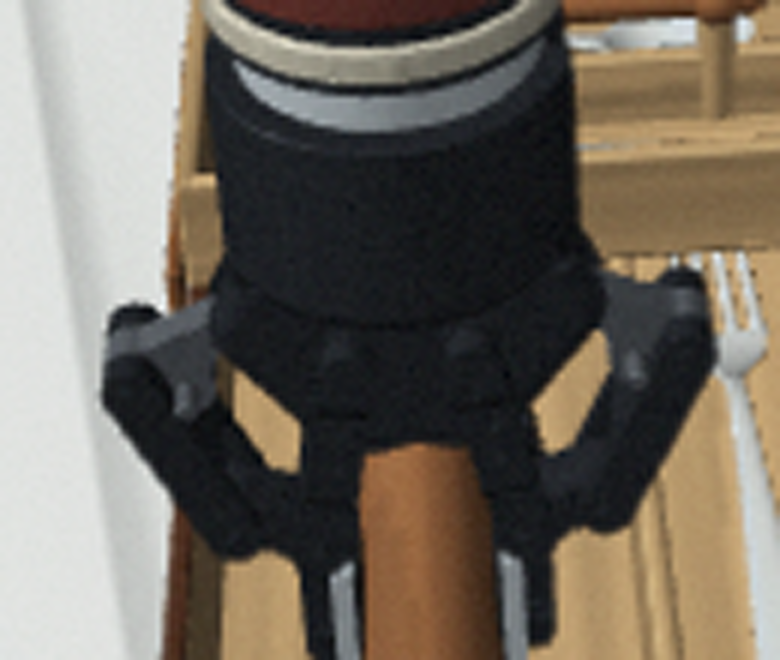

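```bash
python3 -m crank '[[[-1,0,-1,0,0],[-1,0,-0.8,0,0],[-1,0,0,0,0]]]'; python3 -c "
from h import *
from plant import *
rep(-.0285,-.045,.008)
for n in('side','top'):
  g=grab_frame(n); cv2.imwrite(f'pics/{n}7.png',g['frame'][:,:,::-1]); np.save(f'pics/{n}7.npy',g,allow_pickle=True)
crop('side7',160,220,180,180,3.3,'c7')
"
```

```text
time: 12.05
tool_pos: [0.4243, -0.0095, 0.0269]
tool_rot: [-0.454, 0.454, -0.542, 0.542]
contact_force: [-1.0, -0.3, -1.3]
gripper_width: 0.344
t 12.05 tray [-0.0277 -0.0448  0.0269] yaw-tray -90.02 tilt [ 0.    -1.     0.001] F [-1.  -0.3 -1.3] T [-0.01  0.04  0.01] w 0.344
need cm [ 0.02  1.89 -0.08] j [-0.2  -0.22  2.23 -0.    1.13 -0.02]
```

View pics/c7.png

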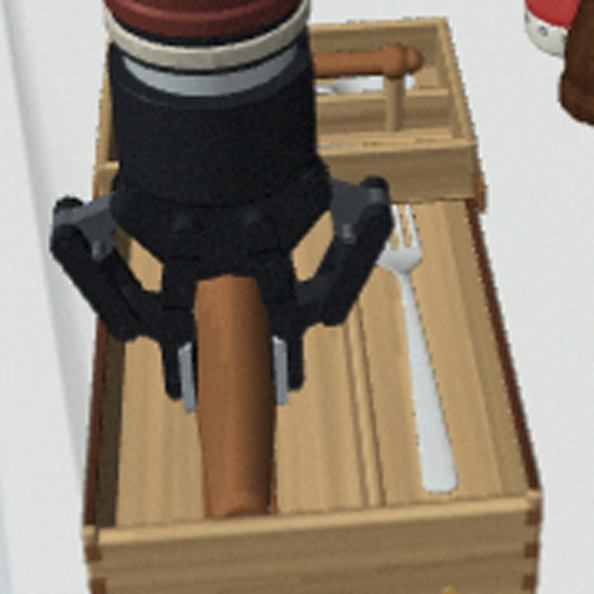

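View pics/top7.png

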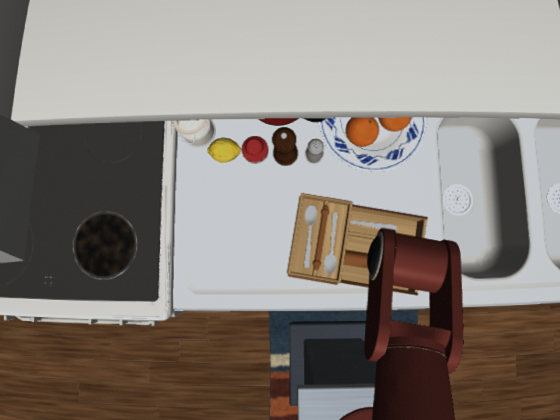

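```bash
cat >> h.py <<'E'
def onty(g,px,y):
    o,d=ray(g,px); n=np.r_[EY,0]; P0=np.r_[w(0,y),0]
    P=o+d*((n@(P0-o))/(d@n))[:,None]; return np.c_[t(P),P[:,2]]
E
python3 -c "
from h import *
g=load('side7'); f=lambda L:(np.array(L,float)+.5)/3.3-.5+[160,220]
print(onty(g,f([(210,490),(270,485),(238,475)]),-.121))
crop('side7',200,290,90,100,6,'c7b')
"
```

```text
[[-0.03852001 -0.121       0.0560571 ]
 [-0.01631482 -0.121       0.05611273]
 [-0.0278103  -0.121       0.06274914]]
```

View pics/c7b.png

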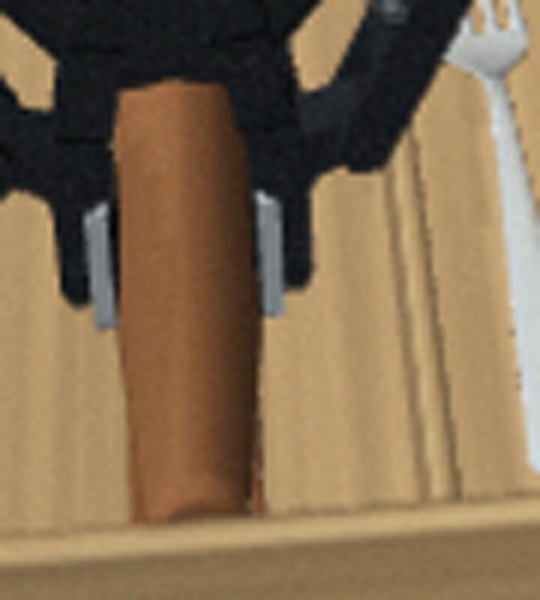

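```bash
for i in 1; do python3 -m crank '[[[-1,0,-0.5,0,0],[-1,0,0,0,0]]]'; python3 -c "
from h import *
rep(-.0285,-.045,.046)"; python3 -m crank '[[[-1,0,-0.4,0,0],[-1,0,0,0,0]]]'; python3 -c "
from h import *
rep(-.0285,-.045,.046)";done
```

```text
time: 12.4
tool_pos: [0.4243, -0.0095, 0.0316]
tool_rot: [-0.454, 0.454, -0.542, 0.542]
contact_force: [0.1, 0.0, -1.2]
gripper_width: 0.35
t 12.4 tray [-0.0277 -0.0448  0.0316] yaw-tray -90.03 tilt [ 0.    -1.     0.001] F [ 0.1  0.  -1.2] T [-0.09 -0.01  0.02] w 0.35
need cm [ 0.02 -1.44 -0.08] j [-0.2  -0.23  2.23 -0.    1.14 -0.02]
time: 12.65
tool_pos: [0.4236, -0.0096, 0.035]
tool_rot: [0.454, -0.454, 0.542, -0.542]
contact_force: [-0.3, -0.7, -3.8]
gripper_width: 0.352
t 12.65 tray [-0.0284 -0.045   0.035 ] yaw-tray -90.01 tilt [ 0.001 -1.    -0.001] F [-0.3 -0.7 -3.8] T [-0.48 -0.02 -0.06] w 0.352
need cm [-0.   -1.1  -0.01] j [-0.2  -0.23  2.23 -0.    1.15 -0.02]
```

```bash
python3 -m crank '[[[-1,0,-0.3,0,0],[-1,0,0,0,0]]]'; python3 -c "
from h import *
rep(-.0285,-.045,.046)"; python3 -m crank '[[[-1,0,-0.3,0,0],[-1,0,0,0,0]]]'; python3 -c "
from h import *
rep(-.0285,-.045,.046)"
```

```text
time: 12.9
tool_pos: [0.4232, -0.0098, 0.0376]
tool_rot: [0.453, -0.455, 0.542, -0.542]
contact_force: [-1.2, -3.4, -7.6]
gripper_width: 0.354
t 12.9 tray [-0.0288 -0.0452  0.0376] yaw-tray -90.0 tilt [ 0.001 -1.    -0.002] F [-1.2 -3.4 -7.6] T [-1.    0.22  0.07] w 0.354
need cm [-0.02 -0.84  0.03] j [-0.2  -0.24  2.23 -0.    1.15 -0.02]
time: 13.15
tool_pos: [0.4233, -0.0098, 0.0409]
tool_rot: [0.453, -0.455, 0.542, -0.542]
contact_force: [-2.1, -4.9, -8.7]
gripper_width: 0.355
t 13.15 tray [-0.0287 -0.0452  0.0409] yaw-tray -89.99 tilt [ 0.001 -1.    -0.002] F [-2.1 -4.9 -8.7] T [-1.29  0.46  0.12] w 0.355
need cm [-0.02 -0.51  0.02] j [-0.2  -0.25  2.23 -0.    1.16 -0.02]
```

```bash
python3 -c "
from h import *
from plant import *
for n in('side',):
  g=grab_frame(n); cv2.imwrite(f'pics/{n}8.png',g['frame'][:,:,::-1]); np.save(f'pics/{n}8.npy',g,allow_pickle=True)
crop('side8',190,240,110,140,4.2,'c8')
"
```

```text
(no output)
```

View pics/c8.png

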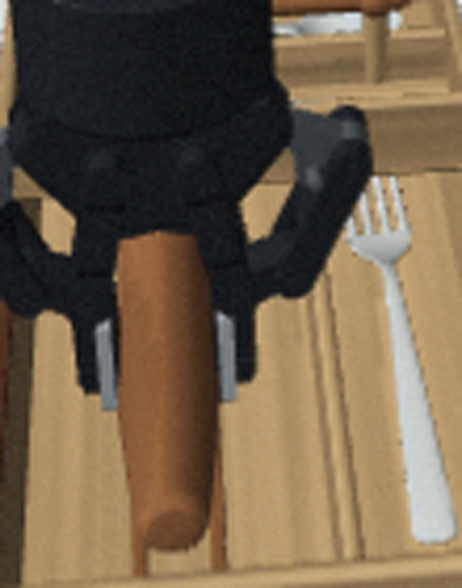

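```bash
python3 -c "
from h import *
g=load('side8'); f=lambda L:(np.array(L,float)+.5)/4.2-.5+[190,240]
for y in(-.116,-.12,-.124): print(onty(g,f([(172,528)]),y))
"
```

```text
[[-0.02961638 -0.116       0.05445426]]
[[-0.02946453 -0.12        0.05881337]]
[[-0.02931268 -0.124       0.06317248]]
```

```bash
python3 -m crank '[[[-1,0,-0.3,0,0],[-1,0,0,0,0]]]'; python3 -c "
from h import *
rep(-.0285,-.045,.048)"; python3 -m crank '[[[-1,0,-0.3,0,0],[-1,0,0,0,0]]]'; python3 -c "
from h import *
rep(-.0285,-.045,.048)"
```

```text
time: 13.45
tool_pos: [0.4235, -0.0097, 0.0442]
tool_rot: [0.454, -0.455, 0.542, -0.542]
contact_force: [-3.2, -5.2, -7.3]
gripper_width: 0.351
t 13.45 tray [-0.0285 -0.0451  0.0442] yaw-tray -90.0 tilt [ 0.001 -1.    -0.001] F [-3.2 -5.2 -7.3] T [-1.21  0.49  0.18] w 0.351
need cm [-0.   -0.38 -0.  ] j [-0.2  -0.25  2.23 -0.    1.17 -0.02]
time: 13.7
tool_pos: [0.4235, -0.0095, 0.0472]
tool_rot: [0.454, -0.454, 0.542, -0.542]
contact_force: [-2.8, -3.5, -8.3]
gripper_width: 0.35
t 13.7 tray [-0.0285 -0.0449  0.0472] yaw-tray -90.0 tilt [ 0.    -1.    -0.001] F [-2.8 -3.5 -8.3] T [-1.16  0.56  0.15] w 0.35
need cm [ 0.01 -0.08  0.  ] j [-0.2  -0.26  2.22 -0.    1.18 -0.02]
```

```bash
python3 -m crank '[[[-1,0,-0.3,0,0],[-1,0,0,0,0],[-1,0,0.3,0,0],[-1,0,0,0,0]]]'; python3 -c "
from h import *
from plant import *
rep(-.0285,-.045,.048)
for n in('side',):
  g=grab_frame(n); cv2.imwrite(f'pics/{n}9.png',g['frame'][:,:,::-1]); np.save(f'pics/{n}9.npy',g,allow_pickle=True)
crop('side9',190,230,110,160,3.7,'c9')
"
```

```text
time: 14.2
tool_pos: [0.4252, -0.0091, 0.0481]
tool_rot: [-0.455, 0.453, -0.542, 0.543]
contact_force: [-2.1, 0.3, -3.7]
gripper_width: 0.348
t 14.2 tray [-0.027  -0.0442  0.0481] yaw-tray -90.06 tilt [-0.002 -1.     0.002] F [-2.1  0.3 -3.7] T [-0.15  0.27  0.08] w 0.348
need cm [ 0.08  0.01 -0.15] j [-0.2  -0.26  2.22  0.    1.17 -0.02]
```

View pics/c9.png

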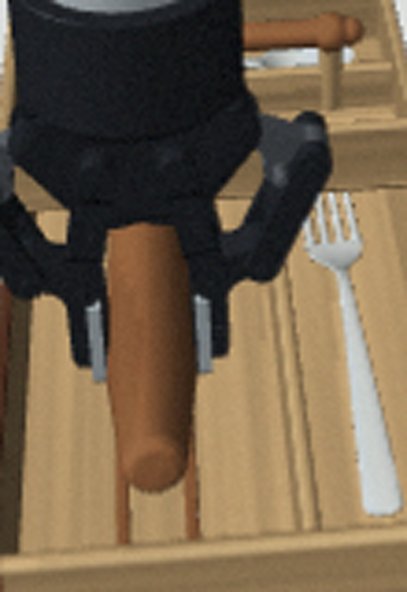

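```bash
python3 -m crank '[[[-1,0,0.2,-0.1,0],[-1,0,0,0,0]]]'; python3 -c "
from h import *
rep(-.0285,-.045,.048)
g=load('side9'); f=lambda L:(np.array(L,float)+.5)/3.7-.5+[190,230]
for y in(-.118,-.12,-.124): print(onty(g,f([(155,466)]),y))
"
```

```text
time: 14.5
tool_pos: [0.4241, -0.0093, 0.0461]
tool_rot: [-0.455, 0.453, -0.542, 0.543]
contact_force: [0.2, 0.2, -2.3]
gripper_width: 0.349
t 14.5 tray [-0.028  -0.0446  0.0461] yaw-tray -90.05 tilt [-0.001 -1.     0.002] F [ 0.2  0.2 -2.3] T [-0.09  0.03  0.05] w 0.349
need cm [ 0.04 -0.19 -0.05] j [-0.2  -0.26  2.23  0.    1.17 -0.02]
[[-0.0274605  -0.118       0.07328685]]
[[-0.02739425 -0.12        0.07538899]]
[[-0.02726174 -0.124       0.07959327]]
```

```bash
python3 -m crank '[[[-1,1,-0.2,0,0],[-1,1,-0.2,0,0],[-1,1,-0.22,0,0],[-1,1,-0.25,0,0],[-1,0,0,0,0]]]'; python3 -c "
from h import *
from plant import *
rep(-.0285,-.14,.075)
for n in('side',):
  g=grab_frame(n); cv2.imwrite(f'pics/{n}10.png',g['frame'][:,:,::-1]); np.save(f'pics/{n}10.npy',g,allow_pickle=True)
crop('side10',150,220,180,180,3.3,'c10')
"
```

```text
time: 15.12
tool_pos: [0.4162, -0.0495, 0.0544]
tool_rot: [-0.454, 0.453, -0.542, 0.543]
contact_force: [-0.0, -0.3, -2.3]
gripper_width: 0.35
t 15.12 tray [-0.0287 -0.0856  0.0544] yaw-tray -90.12 tilt [ 0.    -1.     0.001] F [-0.  -0.3 -2.3] T [-0.08  0.03 -0.04] w 0.35
need cm [ 5.44 -2.06  0.03] j [-0.3  -0.28  2.23  0.    1.19 -0.12]
```

View pics/c10.png

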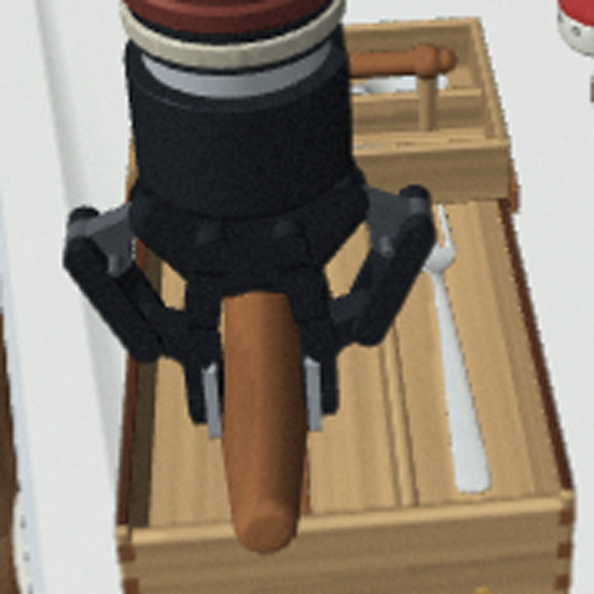

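The pin's near end (crop (265,525)) now passes over the end wall with no contact force, so I'll keep drawing.

```bash
python3 -m crank '[[[-1,1,-0.28,0,0],[-1,1,-0.28,0,0],[-1,1,-0.28,0,0],[-1,0,0,0,0]]]'; python3 -c "
from h import *
rep(-.0285,-.14,.075)"; python3 -m crank '[[[-1,1,-0.28,0,0],[-1,1,-0.28,0,0],[-1,1,-0.28,0,0],[-1,1,-0.28,0,0],[-1,0,0,0,0]]]'; python3 -c "
from h import *
from plant import *
rep(-.0285,-.16,.085)
for n in('side','top'):
  g=grab_frame(n); cv2.imwrite(f'pics/{n}11.png',g['frame'][:,:,::-1]); np.save(f'pics/{n}11.npy',g,allow_pickle=True)
a=cv2.imread('pics/side11.png')[200:410,150:360];b=cv2.imread('pics/top11.png')[170:310,270:450]
a=cv2.resize(a,(400,400));b=cv2.resize(b,(400,311))
o=np.zeros((400,800,3),np.uint8);o[:,:400]=a;o[:311,400:]=b;cv2.imwrite('pics/c11.png',o)
"
```

```text
time: 15.68
tool_pos: [0.411, -0.079, 0.0628]
tool_rot: [-0.454, 0.453, -0.542, 0.543]
contact_force: [-0.1, 0.0, -1.9]
gripper_width: 0.354
t 15.68 tray [-0.0287 -0.1156  0.0628] yaw-tray -90.11 tilt [ 0.    -1.     0.001] F [-0.1  0.  -1.9] T [-0.07  0.03 -0.03] w 0.354
need cm [ 2.44 -1.22  0.02] j [-0.37 -0.3   2.23  0.    1.21 -0.19]
time: 16.3
tool_pos: [0.4039, -0.1184, 0.074]
tool_rot: [-0.454, 0.453, -0.542, 0.543]
contact_force: [0.6, 0.1, -1.5]
gripper_width: 0.352
t 16.3 tray [-0.0288 -0.1556  0.074 ] yaw-tray -90.11 tilt [ 0.    -1.     0.001] F [ 0.6  0.1 -1.5] T [-0.04 -0.03  0.05] w 0.352
need cm [ 0.44 -1.1   0.03] j [-0.46 -0.31  2.22  0.    1.24 -0.28]
```

View pics/c11.png

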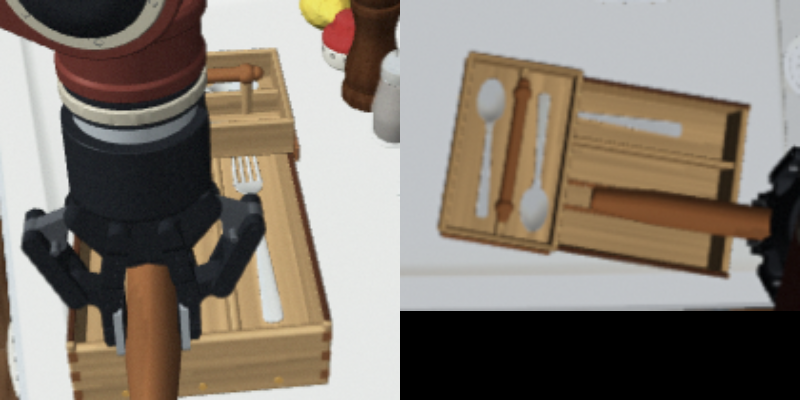

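```bash
python3 -m crank '[[[-1,0.5,-2,0,0],[-1,1,-1.5,0,0],[-1,2,0,0,0],[-1,2.5,0,0,0],[-1,2.5,0,0,0],[-1,2.0,0,0,0],[-1,1.2,0,0,0],[-1,0,0,0,0]]]'; python3 -c "
from h import *
from plant import *
rep(-.0285,-.274,.085)
for n in('side','top'):
  g=grab_frame(n); cv2.imwrite(f'pics/{n}12.png',g['frame'][:,:,::-1]); np.save(f'pics/{n}12.npy',g,allow_pickle=True)
a=cv2.imread('pics/side12.png')[200:410,130:340];b=cv2.imread('pics/top12.png')[170:310,300:480]
a=cv2.resize(a,(400,400));b=cv2.resize(b,(400,311))
o=np.zeros((400,800,3),np.uint8);o[:,:400]=a;o[:311,400:]=b;cv2.imwrite('pics/c12.png',o)
"
```

```text
time: 17.4
tool_pos: [0.3832, -0.2333, 0.1088]
tool_rot: [-0.454, 0.454, -0.542, 0.542]
contact_force: [-0.3, 0.2, -1.7]
gripper_width: 0.356
t 17.4 tray [-0.029  -0.2723  0.1088] yaw-tray -90.09 tilt [-0. -1.  0.] F [-0.3  0.2 -1.7] T [-0.06  0.02  0.04] w 0.356
need cm [0.17 2.38 0.05] j [-0.71 -0.28  2.13  0.    1.29 -0.54]
```

View pics/c12.png

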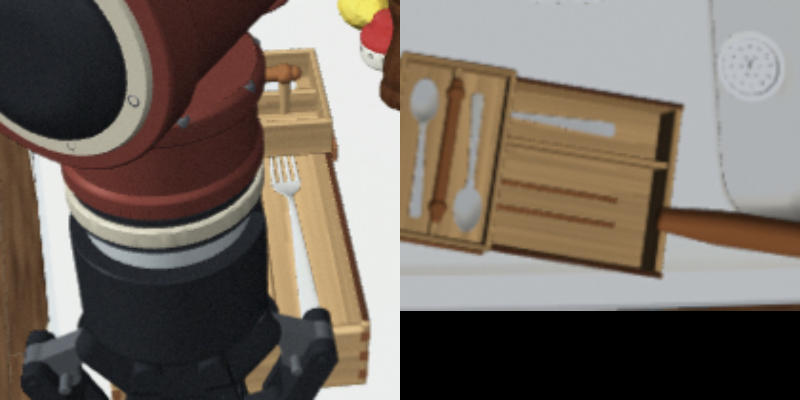

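```bash
python3 -c "
from h import *
g=load('top12')
for z in(.08,.09,.1): print(t(onz(g,[(417.9,268.1)],z)))
"
```

```text
[[-0.02898641 -0.1248705 ]]
[[-0.02930188 -0.12172156]]
[[-0.02961734 -0.11857263]]
```

```bash
python3 -m crank '[[[-1,-0.2,1,0,0],[-1,0,1,0,0],[-1,0,0.4,0,0],[-1,0,0,0,0]]]'; python3 -c "
from h import *
rep(-.0285,-.274,.053)"; python3 -m crank '[[[-1,0,0.4,0,0],[-1,0,0.3,0,0],[-1,0,0,0,0]]]'; python3 -c "
from h import *
rep(-.0285,-.274,.053)"
```

```text
time: 18.0
tool_pos: [0.3832, -0.2304, 0.0839]
tool_rot: [0.454, -0.454, 0.543, -0.542]
contact_force: [-0.3, -0.7, -1.0]
gripper_width: 0.348
t 18.0 tray [-0.0295 -0.2694  0.0839] yaw-tray -90.01 tilt [-0.001 -1.    -0.001] F [-0.3 -0.7 -1. ] T [-0.04 -0.02  0.01] w 0.348
need cm [0.46 3.09 0.1 ] j [-0.71 -0.25  2.15 -0.    1.24 -0.53]
time: 18.38
tool_pos: [0.3836, -0.2309, 0.0776]
tool_rot: [-0.454, 0.454, -0.542, 0.542]
contact_force: [-0.8, -0.2, -0.5]
gripper_width: 0.347
t 18.38 tray [-0.029  -0.2698  0.0776] yaw-tray -90.04 tilt [-0. -1.  0.] F [-0.8 -0.2 -0.5] T [ 0.06 -0.06  0.01] w 0.347
need cm [0.42 2.46 0.05] j [-0.71 -0.24  2.15  0.    1.23 -0.53]
```

```bash
python3 -m crank '[[[-1,0,0.4,0,0],[-1,0,0.2,0,0],[-1,0,0,0,0]]]'; python3 -c "
from h import *
rep(-.0285,-.27,.053)"; python3 -m crank '[[[-1,0,0.3,0,0],[-1,0,0.3,0,0],[-1,0,0,0,0]]]'; python3 -c "
from h import *
rep(-.0285,-.27,.053)"
```

```text
time: 18.75
tool_pos: [0.384, -0.2315, 0.0723]
tool_rot: [-0.454, 0.454, -0.542, 0.543]
contact_force: [-1.1, -3.5, 3.5]
gripper_width: 0.351
t 18.75 tray [-0.0285 -0.2704  0.0723] yaw-tray -90.03 tilt [ 0.001 -1.     0.001] F [-1.1 -3.5  3.5] T [-0.01  0.11  0.09] w 0.351
need cm [-0.04  1.93  0.  ] j [-0.71 -0.23  2.15 -0.    1.21 -0.53]
time: 19.12
tool_pos: [0.3837, -0.2309, 0.0656]
tool_rot: [-0.454, 0.454, -0.542, 0.542]
contact_force: [0.2, -4.0, 3.9]
gripper_width: 0.355
t 19.12 tray [-0.0289 -0.2699  0.0656] yaw-tray -90.06 tilt [-0.    -1.     0.001] F [ 0.2 -4.   3.9] T [ 0.02 -0.07 -0.11] w 0.355
need cm [0.01 1.26 0.04] j [-0.71 -0.22  2.16  0.    1.2  -0.53]
```

```bash
python3 -m crank '[[[-1,0,0.3,0,0],[-1,0,0.3,0,0],[-1,0,0,0,0]]]'; python3 -c "
from h import *
rep(-.0285,-.27,.053)"; python3 -m crank '[[[-1,0,0.3,0,0],[-1,0,0.3,0,0],[-1,0,0,0,0]]]'; python3 -c "
from h import *
from plant import *
rep(-.0285,-.27,.053)
for n in('side','top'):
  g=grab_frame(n); cv2.imwrite(f'pics/{n}13.png',g['frame'][:,:,::-1]); np.save(f'pics/{n}13.npy',g,allow_pickle=True)
"
```

```text
time: 19.5
tool_pos: [0.3834, -0.2306, 0.0592]
tool_rot: [0.454, -0.454, 0.542, -0.542]
contact_force: [-0.1, -3.0, 2.5]
gripper_width: 0.355
t 19.5 tray [-0.0292 -0.2696  0.0592] yaw-tray -90.04 tilt [-0. -1. -0.] F [-0.1 -3.   2.5] T [-0.06 -0.09 -0.1 ] w 0.355
need cm [0.04 0.62 0.08] j [-0.71 -0.21  2.16  0.    1.19 -0.53]
time: 19.88
tool_pos: [0.3834, -0.2307, 0.0533]
tool_rot: [0.454, -0.454, 0.542, -0.542]
contact_force: [-0.2, -4.5, 3.0]
gripper_width: 0.35
t 19.88 tray [-0.0292 -0.2697  0.0533] yaw-tray -90.04 tilt [-0. -1. -0.] F [-0.2 -4.5  3. ] T [-0.08 -0.06 -0.11] w 0.35
need cm [0.03 0.03 0.07] j [-0.71 -0.2   2.17  0.    1.18 -0.53]
```

View pics/side13.png

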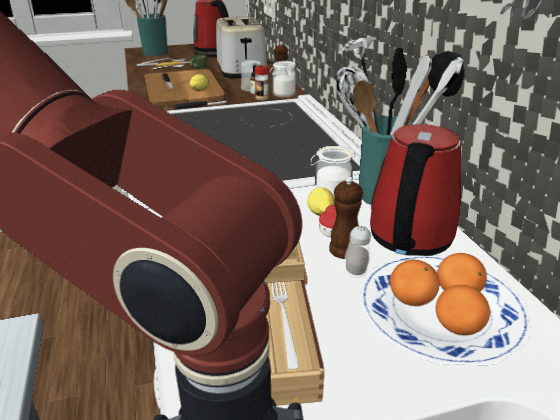

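View pics/top13.png

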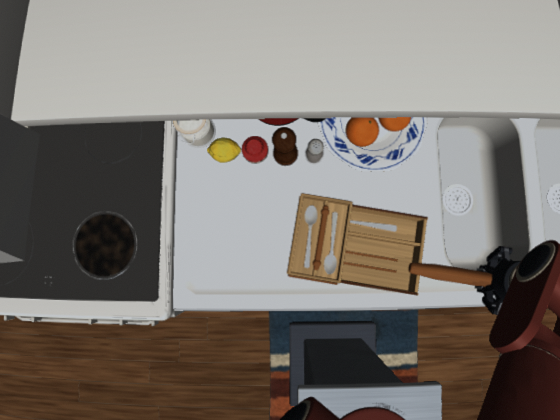

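```bash
python3 -m crank '[[[-1,0,-0.5,0,0],[-1,0,-2,0,0],[-1,0,-3,0,0],[-1,0,-3,0,0],[-1,0,-3,0,0],[-1,0,-3,0,0],[-1,0,-2.4,0,0],[-1,0,0,0,0]]]'; python3 -m crank '[[[-1,-3,0,0,0],[-1,-3,0,0,0],[-1,-3,0,0,0],[-1,-2,0,0,0],[-1,0,0,0,0]]]'; python3 -c "
from h import *
from plant import *
rep(-.0285,-.16,.222)
for n in('side','top'):
  g=grab_frame(n); cv2.imwrite(f'pics/{n}14.png',g['frame'][:,:,::-1]); np.save(f'pics/{n}14.npy',g,allow_pickle=True)
"
```

```text
time: 20.98
tool_pos: [0.3839, -0.2307, 0.2236]
tool_rot: [-0.454, 0.454, -0.541, 0.543]
contact_force: [-0.2, -0.6, -2.1]
gripper_width: 0.35
time: 21.6
tool_pos: [0.4019, -0.121, 0.2202]
tool_rot: [0.454, -0.455, 0.543, -0.54]
contact_force: [0.2, -0.1, -2.4]
gripper_width: 0.348
t 21.6 tray [-0.0303 -0.1584  0.2202] yaw-tray -89.87 tilt [-0.001 -1.    -0.004] F [ 0.2 -0.1 -2.4] T [-0.09 -0.03 -0.01] w 0.348
need cm [ 0.16 -0.18  0.18] j [-0.47 -0.47  2.08  0.    1.54 -0.3 ]
```

View pics/side14.png

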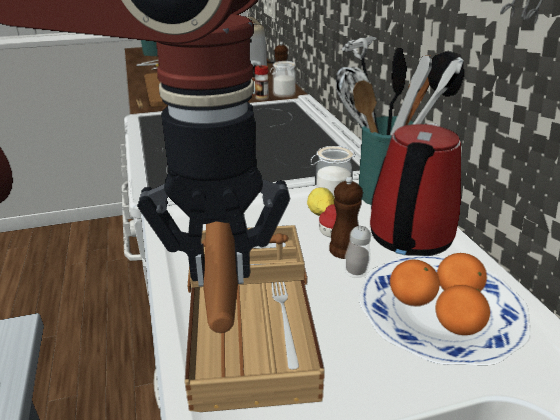

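View pics/top14.png

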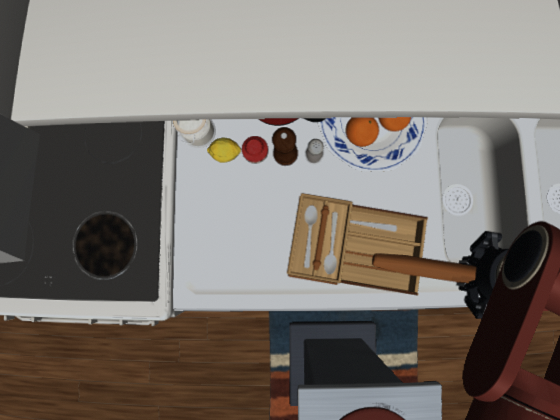

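```bash
python3 -m crank '[[[-1,0,0,0,10],[-1,0,0,0,10],[-1,0,0,0,10],[-1,0,0,0,10],[-1,0,0,0,10],[-1,0,0,0,10],[-1,0,0,0,0],[-1,0,0,0,0]]]'; python3 -c "
from h import *
from plant import *
rep(-.0285,-.16,.222)
for n in('side',):
  g=grab_frame(n); cv2.imwrite(f'pics/{n}15.png',g['frame'][:,:,::-1]); np.save(f'pics/{n}15.npy',g,allow_pickle=True)
"
```

```text
time: 22.7
tool_pos: [0.4026, -0.1229, 0.2222]
tool_rot: [0.122, -0.123, 0.697, -0.696]
contact_force: [1.2, -0.5, -1.2]
gripper_width: 0.351
t 22.7 tray [-0.0292 -0.1602  0.2222] yaw-tray -149.93 tilt [ 0.001 -1.    -0.001] F [ 1.2 -0.5 -1.2] T [-0.03  0.06 -0.04] w 0.351
need cm [-0.07  0.02  0.02] j [-0.47 -0.47  2.07 -0.    1.54  0.75]
```

View pics/side15.png

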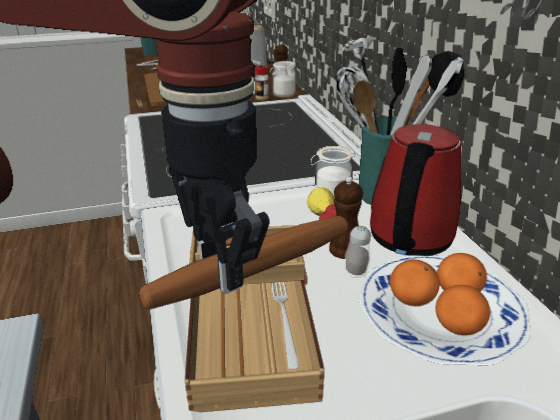

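```bash
cat >> h.py <<'E'
def onpin(g,px):
    from plant import state
    s=state();M=R(s['tool_rot']);p=s['tool_pos'];n=M[:,2]; o,d=ray(g,px)
    P=o+d*((n@(p-o))/(d@n))[:,None]; r=(P-p)@M[:,0]
    return np.c_[r,P[:,2]]
E
python3 -c "
from h import *
crop('side15',135,205,220,110,3.6,'c15')
Q=onpin(load('side15'),[(149,297),(341,231)]);print(Q,np.degrees(np.arctan2(Q[0,1]-Q[1,1],Q[0,0]-Q[1,0])))"
```

```text
[[ 0.07465776  0.23791615]
 [-0.15595746  0.21990373]] 4.466074570969937
```

View pics/c15.png

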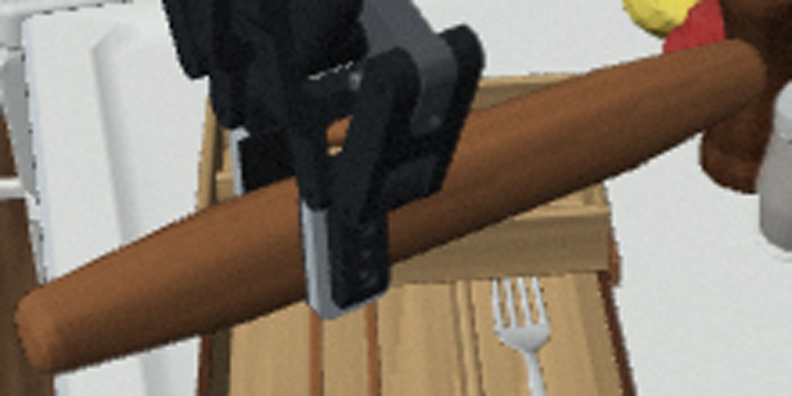

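```bash
python3 -c "
from h import *
f=lambda L:(np.array(L,float)+.5)/3.6-.5+[135,205]
for L in([(42,332),(755,75)],[(33,330),(758,72)]):
  Q=onpin(load('side15'),f(L));print(Q,np.degrees(np.arctan2(Q[0,1]-Q[1,1],Q[0,0]-Q[1,0])))"
```

```text
[[ 0.07701229  0.2392481 ]
 [-0.16063288  0.22560133]] 3.2865993554799497
[[ 0.0791095   0.24092658]
 [-0.16185651  0.2262668 ]] 3.481443354239263
```

It measures about 3° off level (long end low). There is time, so I'll trim it once more on the fixed end wall.

```bash
python3 -m crank '[[[-1,0,0,0,-10],[-1,0,0,0,-10],[-1,0,0,0,-10],[-1,0,0,0,-10],[-1,0,0,0,-10],[-1,0,0,0,-10],[-1,0,0,0,0]]]'; python3 -m crank '[[[-1,3,0,0,0],[-1,3,0,0,0],[-1,3,0,0,0],[-1,2,0,0,0],[-1,0,3,0,0],[-1,0,4,0,0],[-1,0,4,0,0],[-1,0,2.5,0,0]]]'; python3 -m crank '[[[-1,0,1,0,0],[-1,0,0,0,0]]]'; python3 -c "
from h import *
rep(-.0292,-.2697,.0533)"
```

```text
time: 23.62
tool_pos: [0.4029, -0.1226, 0.2226]
tool_rot: [-0.454, 0.454, -0.542, 0.542]
contact_force: [-0.4, -0.5, -0.9]
gripper_width: 0.355
time: 24.62
tool_pos: [0.3826, -0.2301, 0.0853]
tool_rot: [0.453, -0.453, 0.544, -0.542]
contact_force: [0.6, -0.5, -0.9]
gripper_width: 0.352
time: 24.88
tool_pos: [0.3835, -0.2308, 0.0775]
tool_rot: [0.454, -0.454, 0.543, -0.542]
contact_force: [0.4, 0.6, -1.5]
gripper_width: 0.35
t 24.88 tray [-0.0292 -0.2698  0.0775] yaw-tray -90.08 tilt [-0.    -1.    -0.001] F [ 0.4  0.6 -1.5] T [-0.12 -0.    0.  ] w 0.35
need cm [-0.01  2.42 -0.  ] j [-0.71 -0.24  2.15 -0.    1.23 -0.53]
```

```bash
python3 -m crank '[[[-1,0,0.8,0,0],[-1,0,0.7,0,0],[-1,0,0.4,0,0],[-1,0,0.3,0,0],[-1,0,0,0,0]]]'; python3 -c "
from h import *
rep(-.0292,-.2697,.0455)"; python3 -m crank '[[[-1,0,0.3,0,0],[-1,0,0.3,0,0],[-1,0,0.3,0,0],[-1,0,0,0,0]]]'; python3 -c "
from h import *
rep(-.0292,-.2697,.0455)"
```

```text
time: 25.5
tool_pos: [0.3837, -0.2312, 0.056]
tool_rot: [-0.454, 0.454, -0.542, 0.542]
contact_force: [-1.8, -1.5, 1.2]
gripper_width: 0.349
t 25.5 tray [-0.0288 -0.2701  0.056 ] yaw-tray -90.02 tilt [ 0.001 -1.     0.   ] F [-1.8 -1.5  1.2] T [0.04 0.18 0.07] w 0.349
need cm [-0.05  1.05 -0.04] j [-0.71 -0.2   2.16 -0.    1.18 -0.53]
time: 26.0
tool_pos: [0.3838, -0.2311, 0.0467]
tool_rot: [-0.454, 0.454, -0.542, 0.543]
contact_force: [-0.5, -3.7, 2.8]
gripper_width: 0.346
t 26.0 tray [-0.0288 -0.2701  0.0467] yaw-tray -90.06 tilt [ 0.    -1.     0.001] F [-0.5 -3.7  2.8] T [-0.24  0.03 -0.04] w 0.346
need cm [-0.04  0.12 -0.04] j [-0.71 -0.19  2.17  0.    1.16 -0.53]
```

Contact resumed at about the expected height, at roughly 5 N. Another 2 mm, then raise and check again.

```bash
python3 -m crank '[[[-1,0,0.2,0,0],[-1,0,0,0,0],[-1,0,-0.5,0,0],[-1,0,-2,0,0],[-1,0,-4,0,0],[-1,0,-4,0,0],[-1,0,-4,0,0],[-1,0,-3.6,0,0]]]'; python3 -m crank '[[[-1,-2,0,0,0],[-1,-3,0,0,0],[-1,-3,0,0,0],[-1,-3,0,0,0],[-1,0,0,0,10],[-1,0,0,0,10],[-1,0,0,0,10],[-1,0,0,0,10]]]';python3 -m crank '[[[-1,0,0,0,10],[-1,0,0,0,10],[-1,0,0,0,0],[-1,0,0,0,0]]]'; python3 -c "
from h import *
from plant import *
rep(-.0285,-.16,.222)
for n in('side','top'):
  g=grab_frame(n); cv2.imwrite(f'pics/{n}16.png',g['frame'][:,:,::-1]); np.save(f'pics/{n}16.npy',g,allow_pickle=True)
crop('side16',135,205,220,150,3.6,'c16')
"
```

```text
time: 27.0
tool_pos: [0.3828, -0.2295, 0.2256]
tool_rot: [0.454, -0.454, 0.543, -0.541]
contact_force: [-0.9, -0.6, -1.2]
gripper_width: 0.35
time: 28.0
tool_pos: [0.4018, -0.1213, 0.2238]
tool_rot: [0.239, -0.24, 0.667, -0.664]
contact_force: [0.7, 0.3, -1.6]
gripper_width: 0.35
time: 28.5
tool_pos: [0.4024, -0.122, 0.2248]
tool_rot: [0.123, -0.123, 0.697, -0.696]
contact_force: [0.5, 0.1, -1.8]
gripper_width: 0.351
t 28.5 tray [-0.0296 -0.1593  0.2248] yaw-tray -149.86 tilt [ 0.001 -1.    -0.002] F [ 0.5  0.1 -1.8] T [-0.05  0.1   0.01] w 0.351
need cm [-0.07  0.28  0.11] j [-0.47 -0.47  2.07  0.    1.54  0.75]
```

View pics/c16.png

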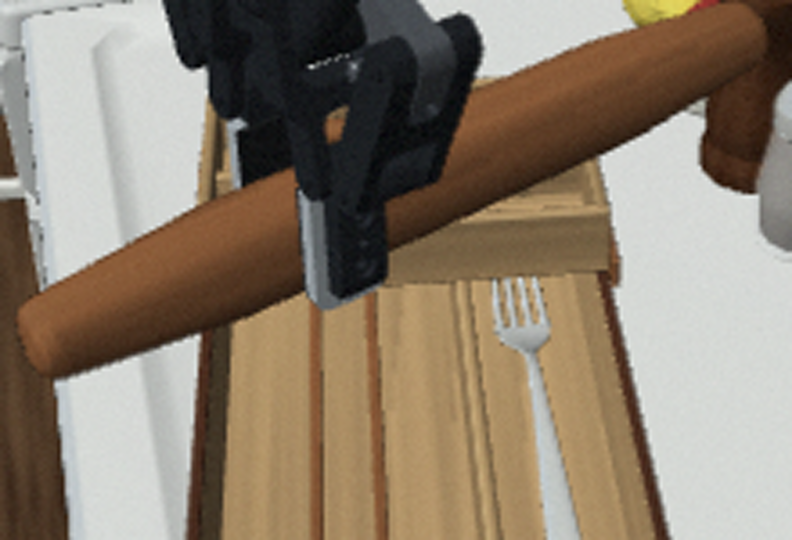

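View pics/top16.png

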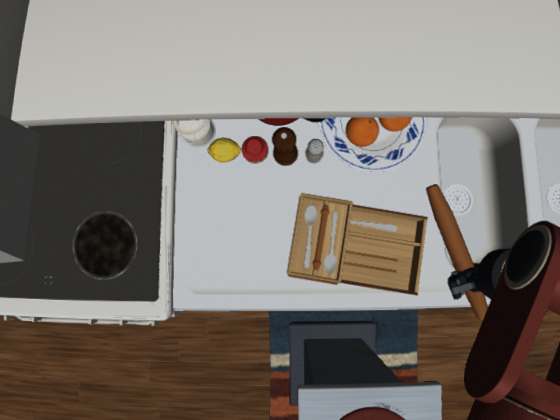

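```bash
python3 -c "
from h import *
from plant import *
f=lambda L:(np.array(L,float)+.5)/3.6-.5+[135,205]
for L in([(43,338),(755,37)],[(35,335),(757,35)]):
  Q=onpin(load('side16'),f(L));print(Q,np.degrees(np.arctan2(Q[0,1]-Q[1,1],Q[0,0]-Q[1,0])))
a=load('top0')['frame'].astype(int);b=load('top16')['frame'].astype(int)
print('obj area diff',np.abs(a-b)[120:172,180:440].mean())
print(np.abs(state()['joint_vel']).max())"
```

```text
[[ 0.0769906   0.23693028]
 [-0.15985181  0.23956791]] -0.6380581251323869
[[ 0.07880711  0.23879912]
 [-0.16065687  0.24001045]] -0.2898282314074916
obj area diff 2.064842209072978
0.007960967686412914
```

```bash
python3 -m crank '[[[-1,0,0,0,0],[-1,0,0,0,0]]]'; python3 -c "
from h import *
from plant import *
g=load('top16');print('handle tray-y',t(onz(g,[(325.5,206),(317.5,269)],.108)))
rep(-.0285,-.16,.222)
print(np.abs(state()['joint_vel']).max()); job_done()"
```

```text
time: 28.85
tool_pos: [0.4029, -0.1225, 0.2256]
tool_rot: [0.122, -0.122, 0.697, -0.696]
contact_force: [-0.1, 0.3, -1.2]
gripper_width: 0.354
handle tray-y [[ 0.06262887  0.08413911]
 [-0.06338856  0.08045876]]
t 28.85 tray [-0.0291 -0.1598  0.2256] yaw-tray -150.0 tilt [ 0. -1. -0.] F [-0.1  0.3 -1.2] T [-0.02  0.01 -0.03] w 0.354
need cm [-0.04  0.36  0.05] j [-0.47 -0.47  2.07  0.    1.54  0.75]
0.0025976324717446476
the job is handed in; nothing more can be done
```

I slid the upper tray by its handle to the +y end stop. I then gripped the pin and tilted it about 12° by lifting it gently against the upper tray's edge, with a wrist force of about 10 N. After that I drew it out over the −y end wall and handed the job in at about 29 s.

Because the wrist could not tilt, I levelled the pin by pressing its low end lightly on the fixed end wall, at about 5 N. The first try left it about 3° off, so I repeated it once.

**Last checks**
- **Pin:** held in the gripper and level within about 1°. Its underside is at about z = 0.22 m, roughly 11 cm above the handle bar. The arm was still (joint speeds below 0.003 rad/s).
- **Upper tray:** the handle measured 80–84 mm along its travel in the last top picture. The end stop was felt when sliding, and the tray looks flush, so I put the few mm down to reading the pixels.
- **Other things:** the fork is still in its compartment. The lemon, timer, pepper mill and salt shaker look unmoved in the top view.
- **Contact on the way in:** while going in to grip the pin, the gripper's linkage brushed the tray's left side wall at about 5 N. I corrected this by raising and narrowing the jaws, but it rubbed once more, again at about 5 N, before the fingers closed.

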